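# Find the heavier bottle on the beam balance

## Robot

A 6-joint arm with a two-finger parallel gripper is mounted at the origin on a cart in front of the work surface, level with it; the furniture and walls round the work are solid. World frame = base frame: x ahead of the robot, y to its left, z up, the work surface at z = 0. Lengths are in m, angles in degrees, forces in N, time in s.
With the tool pointing down it reaches from about 0.425 to 0.95 m from the base axis. Payload 14.7 kg.
Tool frame: the origin (TCP) lies midway between the tips of the shut fingers; the grasp point (between the pads) lies 19 mm behind it; z points along the fingers, y is the line along which they close (so a half turn about z gives the same grasp; the last joint's range is limited). The gripper opens to 85 mm and grips with 20 to 120 N. Pads are 22 mm wide; open, the fingers measure 114 mm over their backs; the gripper's body (76 mm by 85 mm) begins 54 mm behind the grasp point. The pads swing forward as they close: fully open they stand 13 mm farther back than shut.
Start: joints at [-72.915, 27.513, 91.461, -0, 61.026, -2.67], TCP at [0.22, -0.612, 0.231] pointing down, gripper open.
Joint ranges: [-157.49, 157.49], [-46.99, 117.5], [13.45, 153.17], [-89.5, 269.5], [5.16, 153.95], [-167.48, 167.48]. Speed limits (degrees/s): [108.29, 108.29, 136.94, 172.46, 172.46, 172.46].

## Interface

Orientations are given as a 3x3 rotation matrix whose columns are the frame's x, y, z axes.
In Python, from plant import manip, effector, telemetry, imaging gives the robot as it stands. Calls block until the motion is done:
- manip.move_to(position, orientation): joint-space move of the TCP to a pose.
- manip.move_straight(position, frame=None, v=0.15): straight line of the TCP; frame=None keeps the orientation; v is the mean speed in m/s.
- manip.movej(angles): joint-space move.
- effector.open_jaws() and effector.close_gripper(strength=None): open the fingers fully, or close them until they stop; strength is the grip in N (None keeps the last).
- manip.wait(seconds).
- manip.ik(position, orientation): joint angles nearest the present ones, or None.
- telemetry.get_obs(): the state.
- imaging.camera(name): name is "side" or "top"; returns a dict with "frame" (384x512x3 uint8, blue, green, red), "camera_matrix" (3x3 intrinsics, pixels), "k1" (the pictures are not rectified: a ray, as slopes to the right and down, at radius r is drawn at 1 + k1 r^2 times it, then the intrinsics apply), "R" (3x3) and "t" (3): a world point X has camera coordinates R X + t. Camera axes: x right, y down, z forward; pixel columns grow to the right and rows downward; lengths in m; the calibration is good to about 2 mm. A picture is of the moment at which its call begins. There is no depth.
A pose or a line that the arm cannot do raises manip.MotionError and nothing moves.
- manip.sign_off(): hands the job in; it is judged then, once.
The state is a dict: "time_s": time; "q": joint angles; "dq": joint speeds; "tau": joint torques, N m; "ee_pos": TCP position; "eef_rot": TCP orientation; "contact_force": force on the tool from outside, world axes, zero at the start; "ft_torque": the same for the moment, N m; "grip_width": finger opening in m; "finger_force": force on a finger pad.
Only numpy, scipy, OpenCV 4.12 (cv2) and the standard library are available. Lean on these libraries where they do the work, as an engineer would, in place of code of your own. Each camera call takes 0.05 s, during which the arm holds its last target. There are 200 camera calls.

## Task

Two look-alike bottles stand on the pans of the arrested beam balance. Swing the balance's arrest lever fully over to the right to release the beam, see which pan goes down, and swing the lever fully back to arrest the beam again while both bottles are still on their pans; then stand the heavier bottle upright in the square white tray and leave the lighter one on its pan and the beam arrested. Keep both bottles upright throughout and do not disturb the beaker or the small conical flask standing nearby.

Things in the scene. Friction and masses are not known exactly. Their poses are not given: they have to be found in the camera images.
- balance: grey two-pan beam balance, fixed; base plate 165 (x) by 290 (y) by 22 mm high, lever housing 40 mm high in front. Origin under the base plate's centre on the worktop; x from the lever side to the back, y to the left pan, z up. In its frame (mm): beam pivot (12, 0, 105); pan centres (12, +-105), upper faces at z = 145 when arrested; lever pivot (-108, 0, 40)
- lever (a joint): arrest lever's angle: 0 = arrested (lever leans 0.5 rad to the left, the +y side of the balance), 1.0 = released (leans 0.5 rad to the right); turns about the balance's x axis, stays where it is left, stops at both ends; needs about 2 N at the ball
- lever_ball (a point): centre of the black 26 mm ball on the end of the arrest lever; 88 mm from the lever's pivot, on a 10 mm steel rod that stands at the front of the balance. Its start (arrested) height is 117 mm, 128 mm in mid-swing. Best pushed sideways at the ball
- beam (a joint): beam's tilt, rad: 0 = level; positive = right (-y) pan down, negative = left (+y) pan down; stops at +-0.16. The pans stay level as the beam tilts
- telltale (a joint): tell-tale: 64 mm steel needle hanging in front of the small white scale plate under the beam's middle, held by friction; 0 at the start. The tipping beam pushes it to about +0.07 rad if the right pan went down or -0.07 if the left did, and it stays there after re-arresting (seen from the robot, its lower end is then 4 mm off the middle, left for +).
- pan_left_top (a point): centre of the upper face of the left (+y) pan, a flat steel disc 94 mm in diameter, 4 mm thick
- pan_right_top (a point): centre of the upper face of the right (-y) pan, the same
- bottle_p: white reagent bottle, 46 mm diameter, 87 mm tall; straight body 53 mm tall, then shoulder, neck and black 26 mm cap (closed); 0.09 to 0.22 kg. Origin at the centre of its underside, z up. Starts on one of the two pans (which one varies). Its twin looks exactly the same; only the weights differ
- bottle_q: white reagent bottle, 46 mm diameter, 87 mm tall; straight body 53 mm tall, then shoulder, neck and black 26 mm cap (closed); 0.09 to 0.22 kg. Origin at the centre of its underside, z up. Starts on one of the two pans (which one varies). Its twin looks exactly the same; only the weights differ
- tray: square white open plastic tray, fixed on the worktop to the right of the balance; outside 130 x 130 mm, walls 14 mm high and 4 mm thick, floor 4 mm thick. Origin at the centre of its underside, x and y along its sides, z up
- beaker_1: empty clear beaker, 84 mm across, 89 mm high, loose; left of the balance; a bystander. Origin at the centre of its underside
- flask_small: empty small conical flask, 66 mm across, 94 mm high, loose; behind the tray; a bystander. Origin at the centre of its underside
Things that resemble listed ones, but are neither listed nor needed, are in the scene too. Leave any green look-alike of the bottle_p alone.

How it is judged:
By the outcome, as a careful person would: the job done as asked, in the order asked, and still so for the second after the job is handed in, with the robot touching nothing.
It also fails if it takes over 72 s, if anything falls off the work surface, if the arm or the gripper's body presses on something with over 40 N, if the wrist force passes 120 N, or if a joint passes its speed limit or range.

## Working session

There is one attempt and no reset: what is moved stays moved. The work goes in short steps, each a Python script; the robot and the scene stay as the last script left them, time stands still between calls to the robot, and variables do not carry over. Pictures are saved under pics/ and viewed, at most 10 in all, crops included, and the job is handed in when it is done.

```bash
mkdir -p pics; ls; python3 - <<'E'
from plant import manip, effector, telemetry, imaging
import cv2,pickle
for n in("side","top"):
    c=imaging.camera(n); cv2.imwrite(f"pics/{n}0.png",cv2.resize(c["frame"],(800,600),interpolation=cv2.INTER_CUBIC)); pickle.dump(c,open(f"{n}0.pkl","wb"))
    print(n,c["camera_matrix"],c["k1"],c["R"],c["t"])
print(telemetry.get_obs())
E
```

```text
pics
side [[488.20256123   0.         248.93095972]
 [  0.         488.20256123 197.14407188]
 [  0.           0.           1.        ]] -0.06457160245811072 [[-0.99920278  0.03764756  0.01328406]
 [ 0.0115947   0.59206583 -0.80580619]
 [-0.03820168 -0.80500976 -0.59203033]] [0.56170549 0.00246926 1.7052519 ]
top [[379.55258392   0.         256.14434714]
 [  0.         379.55258392 190.00596104]
 [  0.           0.           1.        ]] -0.0825073009825135 [[-0.00165337 -0.99998544 -0.0051365 ]
 [-0.9958105   0.00211603 -0.09141645]
 [ 0.09142599  0.00496384 -0.9957995 ]] [0.11112966 0.58486145 1.2485561 ]
{'time_s': 0.1, 'q': array([-7.29147053e+01,  2.75468474e+01,  9.14887610e+01, -1.95528565e-04,
        6.10266473e+01, -2.67140560e+00]), 'dq': array([ 0.00678448,  0.00238304, -0.06870046,  0.03668753, -0.00131199,
        0.01499521]), 'tau': array([-5.69157528e-04, -9.52255726e+01, -4.31043720e+01, -1.74813963e-04,
        5.29284880e-03,  3.30078569e-05]), 'ee_pos': array([ 0.21961567, -0.611395  ,  0.23073891]), 'eef_rot': array([[ 9.41135941e-01,  3.38028161e-01, -3.22081349e-04],
       [ 3.38028311e-01, -9.41135370e-01,  1.03773680e-03],
       [ 4.76621127e-05, -1.08552401e-03, -9.99999410e-01]]), 'contact_force': array([ 0.16792856,  0.14957376, -0.53364262]), 'ft_torque': array([-0.03386445,  0.0065774 , -0.00570303]), 'finger_force': 0.0, 'grip_width': 0.08544089280303721}
```

View pics/side0.png

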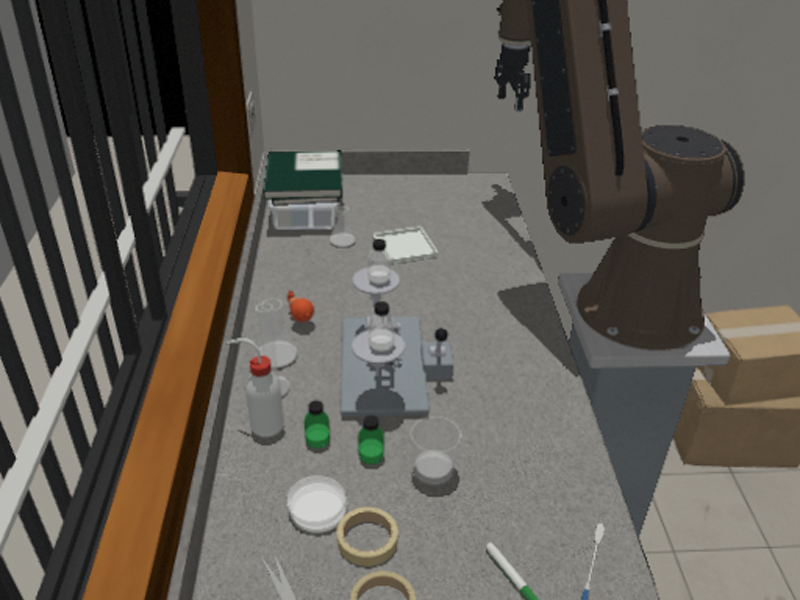

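View pics/top0.png

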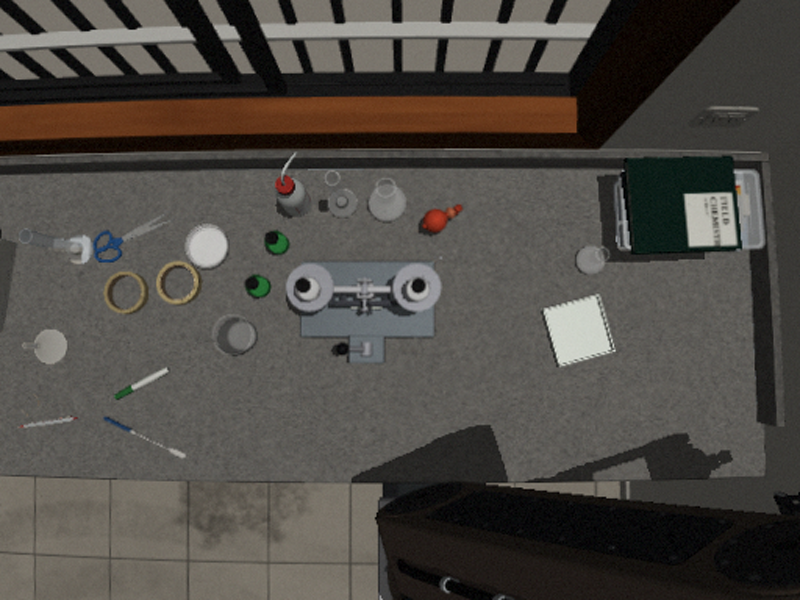

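Both views show the following (800×600 pixels). The bottles with black caps on the pans are at top (307,287) and (420,287), and side (382,309) and (379,245). Other dark, cap-like things are the lever ball at top (342,349) / side (441,335), and the green bottles at top (277,241) and (258,287), which are to be left alone. The tray is at top (578,330) / side (405,245). I choose the two white bottles on the pans.

```bash
cat > h.py <<'E'
import numpy as np, cv2
from scipy.optimize import least_squares
def proj(c,X):
    p=c["R"]@np.asarray(X,float)+c["t"]; s=p[:2]/p[2]; s=s*(1+c["k1"]*(s@s)); K=c["camera_matrix"]
    return np.array([K[0,0]*s[0]+K[0,2],K[1,1]*s[1]+K[1,2]])
def tri(cs,uvs,x0=(.6,0,.1)):
    r=least_squares(lambda X:np.concatenate([proj(c,X)-u for c,u in zip(cs,uvs)]),x0); return r.x,np.abs(r.fun).max()
def atz(c,uv,z):
    r=least_squares(lambda X:proj(c,[*X,z])-uv,(.6,0)); return r.x
def dark(c,uv,rad=9,th=45):
    "centroid of the dark blob nearest to pixel uv"
    g=c["frame"].max(2); m=(g<th).astype(np.uint8); n,l,s,ce=cv2.connectedComponentsWithStats(m)
    k=[i for i in range(1,n) if s[i,4]>8 and np.hypot(*(ce[i]-uv))<rad]
    return (max(k,key=lambda i:s[i,4]) and [(ce[i].round(1),s[i]) for i in k])
E
python3 - <<'E'
import pickle,cv2,numpy as np
from h import *
S,T=[pickle.load(open(n+"0.pkl","rb")) for n in("side","top")]
f=512/800
for n,s,t in(("capL",(382,309),(307,287)),("capR",(379,245),(420,287)),("ball",(441,335),(342,349)),
  ("panL",(378,347),(309,289)),("panR",(376,280),(416,288)),
  ("tr1",(373,235),(600,295)),("tr2",(424,229),(542,309))):
    print(n,tri([S,T],[np.array(s)*f,np.array(t)*f]))
for p in((300,262),(434,262),(434,336),(300,336)): print("base",atz(T,np.array(p)*f,.022))
for p in((543,308),(600,294),(615,350),(558,366)): print("tray",atz(T,np.array(p)*f,.014))
a=cv2.resize(S["frame"][140:270,205:305],(460,598),interpolation=cv2.INTER_CUBIC)
b=cv2.resize(T["frame"][155:240,175:400],(794,300),interpolation=cv2.INTER_CUBIC)
cv2.imwrite("pics/a.png",a);cv2.imwrite("pics/b.png",b)
E
```

```text
capL (array([0.58709893, 0.28053867, 0.21546042]), np.float64(0.24058951333034884))
capR (array([0.58641531, 0.07277214, 0.2182089 ]), np.float64(0.29878733865086815))
ball (array([0.47351756, 0.22581599, 0.11263885]), np.float64(0.13029868935112177))
panL (array([0.5929333 , 0.28922244, 0.13708825]), np.float64(0.633670066251824))
panR (array([0.5926458 , 0.07841874, 0.13925238]), np.float64(0.13974728213247545))
tr1 (array([ 0.59070556, -0.33254183, -0.00078132]), np.float64(0.05770972367454874))
tr2 (array([ 0.51949346, -0.17001814,  0.11698532]), np.float64(11.915717762449617))
base [0.6623332  0.32831902]
base [0.66146239 0.03657047]
base [0.50103703 0.03766583]
base [0.50137494 0.32610573]
tray [ 0.56130705 -0.20072632]
tray [ 0.59168722 -0.32766955]
tray [ 0.46917254 -0.35723023]
tray [ 0.43547095 -0.23081632]
```

View pics/a.png

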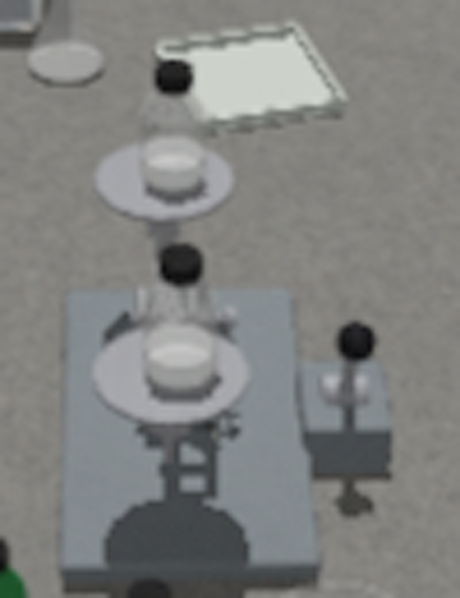

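View pics/b.png

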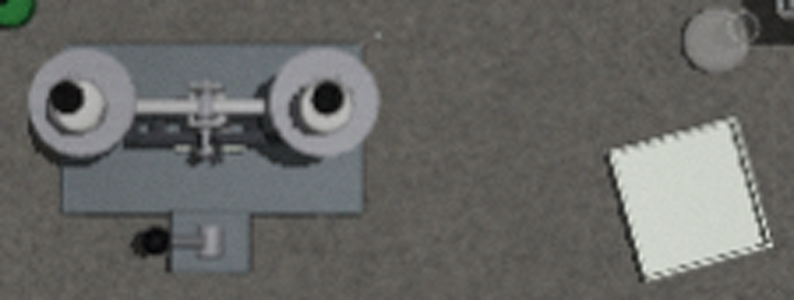

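The crops confirm it. White bottles with black caps stand on both pans (side caps (181,264) and (174,77); top caps (67,98) and (327,98)), and the lever ball is at (356,341) / (154,242), leaning left. All three heights agree with the text. I'll refine the points, then straddle the ball with open fingers and swing the lever.

```bash
python3 - <<'E'
import pickle,cv2,numpy as np
from h import *
from plant import manip, effector, telemetry, imaging
S,T=[pickle.load(open(n+"0.pkl","rb")) for n in("side","top")]
P={}
for n,s,t in(("capL",(181,264),(67,98)),("capR",(174,77),(327,98)),("ball",(356,341),(154,242)),("panL",(171,372),(82,103)),("panR",(165,180),(325,102))):
    P[n],e=tri([S,T],[np.array([205,140])+np.array(s)/4.6,np.array([175,155])+np.array(t)/3.529]); print(n,P[n].round(4),round(e,2))
R=np.diag([1.,-1,-1])
x,y,_=P["ball"]
x=(x+.4735)/2; y=(y+.224)/2
def st(m):
    o=telemetry.get_obs(); print(m,round(o["time_s"],2),o["ee_pos"].round(4),o["contact_force"].round(1))
manip.move_to([.38,-.35,.36],R); manip.move_to([x,y,.30],R); st("above")
manip.move_straight([x,y,.095],v=.15); st("down")
manip.move_straight([x,.122,.095],v=.08); st("pushed")
for yy in(.117,.112,.107,.102,.098):
    manip.move_straight([x,yy,.095],v=.05); st(yy)
    if telemetry.get_obs()["contact_force"][1]>12: break
manip.wait(.8)
for n in("side","top"):
    c=imaging.camera(n); pickle.dump(c,open(n+"1.pkl","wb"))
a=cv2.resize(imaging.camera("side")["frame"][140:270,205:305],(460,598),interpolation=cv2.INTER_CUBIC)
cv2.imwrite("pics/rel.png",np.hstack([a[:, :],cv2.resize(c["frame"][155:235,175:230+60],(340,598//1),interpolation=cv2.INTER_CUBIC)]))
E
```

```text
capL [0.5883 0.2868 0.2215] 0.01
capR [0.5873 0.0762 0.2208] 0.23
ball [0.473  0.2264 0.1141] 0.19
panL [0.5935 0.2874 0.1402] 0.14
panR [0.593  0.0759 0.138 ] 0.22
above 3.46 [0.4737 0.2245 0.3001] [-0.2 -0.1  0.6]
down 4.97 [0.4737 0.2254 0.0956] [-0.   0.3  0.8]
pushed 6.42 [0.4733 0.1223 0.095 ] [ 0.9  0.3 -0.6]
0.117 6.67 [0.4732 0.1169 0.095 ] [ 0.1 -0.1  0.6]
0.112 6.92 [0.4733 0.1117 0.095 ] [-0.9  0.9  0.1]
0.107 7.17 [0.4734 0.1092 0.0949] [-1.3 38.9 -6.4]
```

View pics/rel.png

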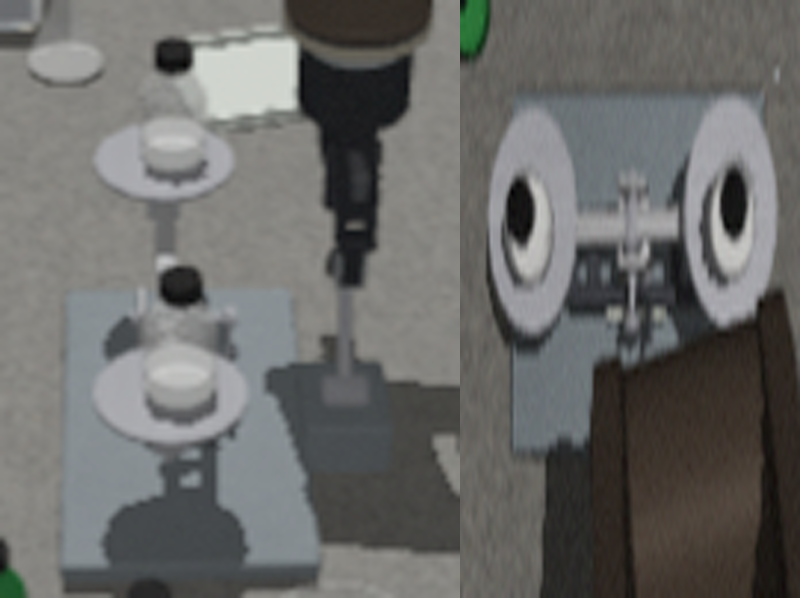

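The beam is released. In the side view the left pan went down (row 372→393) and the right pan rose (180→160), so the left (+y) bottle is heavier. Next I swing the lever back.

```bash
python3 - <<'E'
import pickle,cv2,numpy as np
from plant import manip, effector, telemetry, imaging
def st(m):
    o=telemetry.get_obs(); print(m,round(o["time_s"],2),o["ee_pos"].round(4),o["contact_force"].round(1)); return o
x=.4733
manip.move_straight([x,.245,.095],v=.08); st("b")
for yy in np.arange(.248,.264,.0025):
    manip.move_straight([x,yy,.095],v=.04); o=st(round(yy,4))
    if o["contact_force"][1]<-12: break
manip.move_straight([x,.226,.095],v=.1)
manip.move_straight([x,.226,.33],v=.25); st("up")
manip.move_to([.42,.10,.40],np.diag([1.,-1,-1])); manip.wait(.2)
c=imaging.camera("side"); t=imaging.camera("top")
pickle.dump((c,t),open("2.pkl","wb"))
a=cv2.resize(c["frame"][140:270,205:305],(460,598),interpolation=cv2.INTER_CUBIC)
cv2.imwrite("pics/arr.png",np.hstack([a,cv2.resize(t["frame"][155:235,175:290],(340,598),interpolation=cv2.INTER_CUBIC)]))
E
```

```text
b 9.99 [0.4734 0.2448 0.0951] [-0.6 -0.4 -0.6]
0.248 10.24 [0.4733 0.2481 0.095 ] [ 0.3  0.1 -0.2]
0.2505 10.49 [0.4733 0.2507 0.095 ] [0.  0.2 0.3]
0.253 10.74 [0.4733 0.2532 0.095 ] [-0.3 -0.4 -0.7]
0.2555 10.99 [0.4732 0.2555 0.0949] [ 0.2 -3.3 -0.9]
0.258 11.24 [0.4729 0.2563 0.0947] [  3.3 -21.1   0. ]
up 12.8 [0.4726 0.2259 0.3288] [-0.   0.  -0.9]
```

View pics/arr.png

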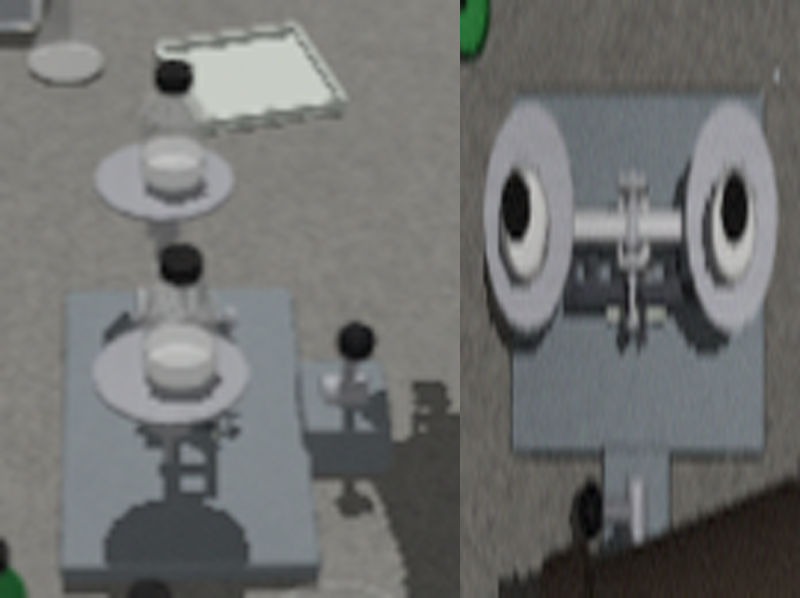

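The beam is level again, with the pans back at rows 372 and 180 and the ball back at (356,341), and both bottles are still on their pans. Now I grasp the left bottle.

```bash
python3 - <<'E'
import pickle,cv2,numpy as np
from plant import manip, effector, telemetry, imaging
R=np.diag([1.,-1,-1])
def st(m):
    o=telemetry.get_obs(); print(m,round(o["time_s"],2),o["ee_pos"].round(4),o["contact_force"].round(1),round(o["grip_width"],4),round(o["finger_force"],1)); return o
b=[.5885,.2868]
manip.move_to([*b,.33],R)
manip.move_straight([*b,.19],v=.12)
manip.move_straight([*b,.167],v=.05); o=st("down")
if abs(o["contact_force"][2])<5:
    effector.close_gripper(30); manip.wait(.3); o=st("grip")
    if o["grip_width"]>.03:
        manip.move_straight([*b,.20],v=.05); st("lift")
        manip.move_straight([*b,.36],v=.15); st("high")
        c=imaging.camera("side"); t=imaging.camera("top"); pickle.dump((c,t),open("3.pkl","wb"))
        cv2.imwrite("pics/lift.png",cv2.resize(c["frame"][60:290,180:360],(470,600),interpolation=cv2.INTER_CUBIC))
E
```

```text
down 16.7 [0.5885 0.2867 0.1668] [-0.3 -0.8 -0.2] 0.0856 0.0
grip 17.45 [0.5886 0.2869 0.1671] [-0.2  1.2  2.3] 0.0447 33.8
lift 18.26 [0.5884 0.2867 0.1998] [-0.3  0.1 -2.4] 0.0445 33.8
high 19.48 [0.5881 0.2866 0.359 ] [-1.3 -0.1 -2.8] 0.0446 33.8
```

View pics/lift.png

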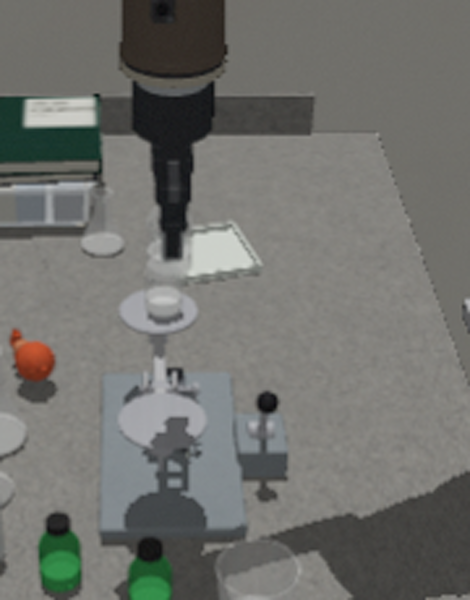

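The bottle is held upright, the left pan is empty at (163,419), and the other bottle is still on the right pan. Now I carry it to the tray.

```bash
python3 - <<'E'
import pickle,cv2,numpy as np
from plant import manip, effector, telemetry, imaging
def st(m):
    o=telemetry.get_obs(); print(m,round(o["time_s"],2),o["ee_pos"].round(4),o["contact_force"].round(1),round(o["grip_width"],4)); return o
b=[.5144,-.279]
manip.move_straight([*b,.36],v=.22); st("over")
manip.move_straight([*b,.10],v=.15)
manip.move_straight([*b,.034],v=.06); f0=st("near")["contact_force"][2]
for z in np.arange(.032,.018,-.0015):
    manip.move_straight([*b,z],v=.03); f=st(round(z,4))["contact_force"][2]
    if f>f0+4: break
effector.open_jaws(); manip.wait(.3)
manip.move_straight([*b,.12],v=.1); manip.move_straight([*b,.3],v=.2)
manip.move_to([.25,-.5,.36],np.diag([1.,-1,-1])) if manip.ik([.25,-.5,.36],np.diag([1.,-1,-1])) is not None else None
manip.wait(.3)
c=imaging.camera("side"); t=imaging.camera("top"); st("end")
cv2.imwrite("pics/end.png",np.hstack([cv2.resize(c["frame"][130:290,210:310],(375,600),interpolation=cv2.INTER_CUBIC),cv2.resize(t["frame"][150:250,175:405],(425,600),interpolation=cv2.INTER_CUBIC)]))
E
```

```text
over 22.32 [ 0.5145 -0.2784  0.36  ] [ 0.1  0.3 -3. ] 0.0442
near 25.45 [ 0.5146 -0.2792  0.0344] [ 0.9 -0.1 -2.4] 0.0447
0.032 25.7 [ 0.5144 -0.279   0.0321] [ 0.  -0.1 -1.9] 0.0443
0.0305 25.95 [ 0.5143 -0.2789  0.0304] [ 0.1  0.6 -1.5] 0.0448
0.029 26.2 [ 0.5144 -0.279   0.0289] [-0.4  0.3 -1.4] 0.0448
0.0275 26.45 [ 0.5143 -0.279   0.0274] [-0.1 -0.4 -2. ] 0.0448
0.026 26.7 [ 0.5146 -0.2791  0.0267] [-2.8  2.2 12.5] 0.0445
end 31.34 [ 0.2504 -0.4998  0.36  ] [-0.2  0.6  0.2] 0.0853
```

View pics/end.png

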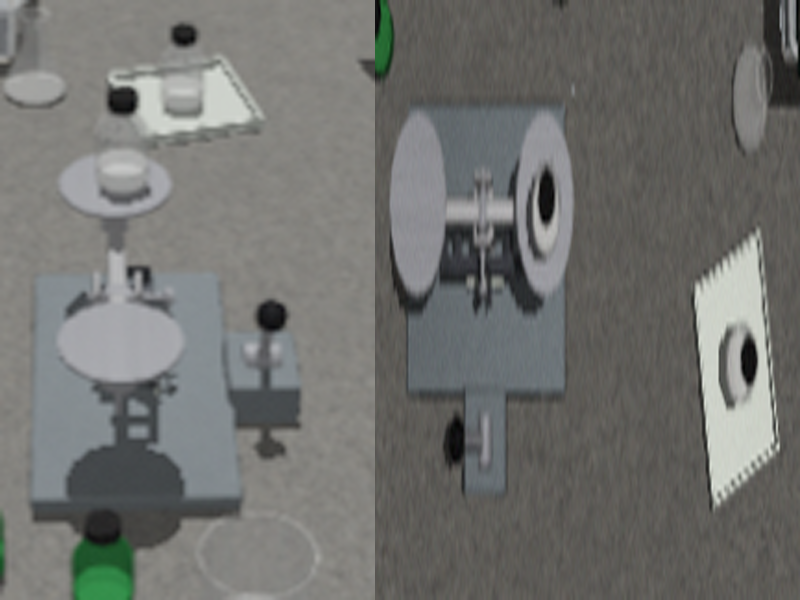

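The bottle stands upright in the tray (side (184,65), top (740,360)), and the other is still on the right pan. The lever is arrested, and the beaker and flask are undisturbed.

```bash
python3 -c "
from plant import manip
print(manip.sign_off())"
```

```text
the job is handed in; nothing more can be done
None
```

Done and handed in at about 31 s: the left bottle was heavier and now stands upright in the tray, the lighter one is still on the right pan, and the beam is arrested.

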